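# Close the press mould's ring and hold the plunger over it

### The arm

A 6-joint arm with a two-finger parallel gripper is mounted at the origin on the work surface. World frame = base frame: x ahead of the robot, y to its left, z up, the work surface at z = 0. Lengths are in m, angles in degrees, forces in N, time in s.
With the tool pointing down it reaches from about 0.4 to 0.825 m from the base axis. Payload 7 kg.
Tool frame: the origin (TCP) lies midway between the tips of the shut fingers; the grasp point (between the pads) lies r.grasp_offset behind it (r.grasp_offset is the distance from the TCP to the grasp point, in m); z points along the fingers, y is the direction in which the jaws open and shut (so a half turn about z gives the same grasp; the last joint's range is limited). The gripper opens to 88 mm and grips with 3 to 60 N. Pads are 19 mm wide; open, the fingers measure 130 mm over their backs; the gripper's body (78 mm by 193 mm) begins 47 mm behind the grasp point.
Start: joints at [86.809, 20.546, 0.682, 0, -70.136, -16.507], TCP at [0.228, 0.635, 0.227] pointing down, gripper open.
Joint ranges: [-176.03, 176.03], [-82.01, 121.73], [-58.28, 71.71], [-173.87, 95.51], [-174.79, -0.11], [-173.66, 173.66]. Speed limits (degrees/s): [136.94, 136.94, 172.46, 180, 180, 180].

### API

Orientations are given as [roll, pitch, yaw] about the fixed x, y, z axes, in that order (R = Rz(yaw) Ry(pitch) Rx(roll)).
In Python, from plant import status, imaging, r gives the robot as it stands.
- The arm moves only by the tool apply_moves, never from a script. Its argument "moves" is a list of rows, each a list of 6 numbers: the shift along the tool's x, y, z in units of 200 mm (1.0 is 200 mm), then the turn, a rotation vector about the tool's x, y, z in units of 90 degrees (1.0 is 90 degrees). In form: [[tx, ty, tz, rx, ry, rz], ...]. A call has 1 to 12 rows; each row is the pose to reach, as a shift and turn from the pose measured when the call began, along the tool's axes at that moment; what a row does not reach only later rows make up. A row lasts 1/8 s, in which the tool goes at most 62.5 mm and 10.7 degrees, less where a joint would pass 70% of its speed; a pose out of reach is approached as far as the arm can. A call with a number of a shift or a turn outside -1 to 1 is refused whole. A call with a gripper value outside its range is refused whole. "hand" is the closure, from -1 (fully open) to 1 (shut), set as the call begins (left out, the last holds). The fingers move at their own pace and stop on an object; "grip_force" is the grip in N (left out, the last holds). Time passes only in rows, so rows that repeat a pose let the fingers close. It gives the time, the measured TCP pose, the force and the opening at its end, in the units of the state.
- status.get_state(): the state, without advancing time (a new reading comes with each control period).
- imaging.capture(name): name is "scene" or "top" or "wrist"; returns (picture, depth): 420x560x3 uint8, blue, green, red; 420x560 float32, m along the optical axis (not along the pixel's ray), 0 where there is no reading.
- imaging.camera_info(name): a dict with "fx", "fy", "cx", "cy" (pixels), "T" (4x4, takes a point from camera to world coordinates). Camera axes: x right, y up, looking along -z (the intrinsics and any distortion apply to the point x, -y, -z); pixel columns grow to the right and rows downward; lengths in m; the calibration is good to about 2 mm. A picture is of the moment at which its call begins: read the wrist's pose just before it. camera_info takes no time and is no camera call; for the wrist camera it gives the pose at the moment of the call.
- r.close_job(): hands the job in, once; it reports no verdict.
The state is a dict: "time_s": time; "joints": joint angles; "qd": joint speeds; "joint_torque": joint torques, N m; "tcp_pos": TCP position; "eef_rot": TCP orientation; "contact_force": force on the tool from outside, world axes, zero at the start; "moment": the same for the moment, N m; "gripper_width": finger opening in m.
Only numpy, scipy, OpenCV 4.12 (cv2) and the standard library are available. Lean on these libraries where they do the work, as an engineer would, in place of code of your own. Each camera call takes 0.05 s, during which the arm holds its last target.

### The job

Get the glass press ready: first swing the hinged brass ring plate down until it lies fully on the mould, lowering it gently without letting it drop. Then pick up the plunger by the red balance mark on its arm and finish holding it there, level and still, with the plunger centred over the hole in the ring and its foot about 5 cm above the ring, touching nothing; do not put it down or let go. Leave the two jars and the bowl where they stand.

Things in the scene. Friction and masses are not known exactly. Their poses are not given: they have to be found in the camera images.
- mould_mouth (a point): The fixed press mould: a dark iron block 110 x 110 mm on a grey base plate 150 (x) x 140 (y) x 12 mm. This point is the centre of the round cavity (56 mm across, 45 mm deep) in its top face, 68 mm above the bench. z is up; +x points to the hinge, -x (roughly towards the robot) to where the ring plate's bar lies when shut.
- ring_hinge (a point): Middle of the ring plate's hinge axis, fixed to the mould 70 mm along the mould's +x from the cavity's centre and 75 mm above the bench; the axis runs along the mould's y.
- ring (a joint): Hinge angle of the brass ring plate (110 x 110 x 10 mm, hole 50 mm, 0.4 kg): 0 = lying shut on the mould (its stop), growing as it swings up; 1.57 = upright, 1.9 = end stop leaning back. Starts open at 1.3 to 1.8. Hinge friction 0.13 N m: it stays where it starts, but falls by itself when let go below about 1.15.
- ring_bar (a point): Middle of the plate's handle: a round steel bar 12 mm thick, parallel to the hinge axis, 165 mm from it, carried by two side rods (72 mm free between them), 34 mm clear of the plate's edge. Shut: level with the hinge axis, 75 mm above the bench; open: the topmost part. Axes: x from bar to hinge, y along the hinge, z out of the plate's upper face.
- ring_hole (a point): Centre of the 50 mm hole at the upper face of the ring plate (moves with the plate): 70 mm from the hinge axis; when shut it is straight above the mould cavity's centre, 79 mm above the bench.
- balance (a point): Balance point of the loose plunger part (0.5 to 0.9 kg): mid-thickness of its dark arm (16 mm wide, 14 mm thick), in the middle of the 16 mm red mark, 49 mm above the undersides. x runs along the arm away from the plunger, y across, z up. It is 67.6 mm from the plunger's axis and 132 mm from the foot blade; on these two the part stands level on the bench.
- plunger_foot (a point): Centre of the plunger's round underside (28 mm across), 67.6 mm along -x and 49 mm below the balance point.
- plunger: The loose part as a whole: bright steel plunger (38 mm thick, collar 44 mm, 62 mm tall) at one end of the arm, foot blade (10 x 40 mm, 43 mm tall) at the other, 200 mm from axis to blade. Origin 49 mm straight below the balance point, at the level of the undersides; same axes.
- mould: The whole fixed mould with its ring plate; origin at the underside's centre, axes as mould_mouth.
- jar_blue: Bystander: closed blue jar with red cap, 64 mm across, 100 mm tall; origin at its underside's centre.
- jar_white: Bystander: closed white jar with orange cap, 70 mm across, 110 mm tall; origin at its underside's centre.
- bowl: Bystander: steel bowl, 100 mm across, 50 mm tall; origin at its underside's centre.
Mind the look-alikes: they are no part of the job. What is shaped like the mould but brown or orange is not meant.

How it is judged (in metres and radians):
On the way, in this order (a step that is already met when the one before it is completed fails the run):
1. the ring plate lies shut on the mould (value of joint ring below 0.035 rad), for 0.2 s.
2. the plunger is lifted clear of the bench (height (world z) of plunger_foot above 0.03 m and height (world z) of balance above 0.079 m), for 0.2 s.
At the end, for the whole second after the job is handed in: The ring plate is shut (hinge below 0.035 rad); the gripper holds the plunger within 25 mm of its balance point, level within 0.1 rad and still (below 0.03 m/s); the plunger's foot is within 12 mm of the axis of the ring's hole and 25 to 80 mm above the ring; nothing but the gripper carries it (value of joint ring below 0.035 rad and horizontal distance between plunger_foot and ring_hole below 0.012 m and z of plunger_foot in the frame of ring_hole between 0.025 and 0.08 m and angle between balance's own z axis and vertical below 0.1 rad and height (world z) of balance above 0.1 m and distance between the grasp point and balance below 0.025 m and contact force between the fingers and plunger above 3 N and contact force between plunger and mould below 0.2 N and contact force between plunger and jar_blue below 0.2 N and contact force between plunger and jar_white below 0.2 N and contact force between plunger and bowl below 0.2 N and linear speed of plunger below 0.03 m/s); the arm keeps its last pose, push and grip.
It fails at once if the ring plate is dropped or slammed (closing faster than 2 rad/s) (velocity of joint ring below -2 rad/s).
It fails at once if a bystander is moved by more than 30 mm (distance of any of jar_blue, jar_white, bowl from where it was at the start of the episode above 0.03 m).
It also fails if it takes over 64 s, if anything falls off the work surface, if the arm or the gripper's body presses on something with over 40 N, if the wrist force passes 120 N, or if a joint passes its speed limit or range.

## Working session

There is one attempt and no reset: what is moved stays moved. The work goes in short steps, Python scripts to look and compute and a tool call to move; the robot and the scene stay as the last step left them, time stands still between calls to the robot, and variables do not carry over. Pictures are saved under pics/ and viewed, and the job is handed in when it is done.

Besides the shell and the picture viewer there is one more tool, called as name(argument=value, ...) on one line, values as JSON. apply_moves: Moves the arm, as the interface text tells. Its arguments: {"type":"object","properties":{"moves":{"type":"array","items":{"type":"array","items":{"type":"number"}}},"hand":{"type":"number"},"grip_force":{"type":"number"}},"required":["moves"]}

```bash
ls; mkdir -p pics
python3 - <<'E'
from plant import status, imaging, r
import cv2, numpy as np
print(status.get_state(), r.grasp_offset)
for n in ("scene","top","wrist"):
    i=imaging.camera_info(n); print(n,i)
    p,d=imaging.capture(n); cv2.imwrite(f"pics/{n}0.png",p); np.savez(f"{n}0.npz",p=p,d=d,T=i["T"],K=[i["fx"],i["fy"],i["cx"],i["cy"]])
E
```

```text
pics
{'time_s': 0.0, 'joints': array([ 8.68094924e+01,  2.05929183e+01,  6.33175153e-01, -2.02709660e-02,
       -7.01358182e+01, -1.65071008e+01]), 'qd': array([ 0.04156485, -0.06209591, -0.07043825,  0.00706269, -0.01641177,
       -0.102552  ]), 'joint_torque': array([ 1.10813248e-04, -5.82710302e+01,  2.93079096e+01,  6.99776977e+00,
        7.21077886e-03, -1.57907593e-04]), 'tcp_pos': array([0.22736975, 0.63502724, 0.22560093]), 'eef_rot': array([ 1.79902962e+02, -8.88451095e-03, -1.97045047e+01]), 'contact_force': array([-0.47190142, -0.38229578, -0.05224017]), 'moment': array([-0.02436305, -0.04411404, -0.01364357]), 'gripper_width': 0.08772482432301941} 0.0188
scene {'fx': 427.32736703638045, 'fy': 427.32736703638045, 'cx': 283.3416170819113, 'cy': 210.35726886474419, 'T': array([[-0.3115059 , -0.66997887,  0.67386378,  1.3414554 ],
       [ 0.95018595, -0.21176343,  0.2286983 ,  0.24080597],
       [-0.01052332,  0.71153676,  0.70257006,  0.86351475],
       [ 0.        ,  0.        ,  0.        ,  1.        ]])}
top {'fx': 426.81079137846757, 'fy': 426.81079137846757, 'cx': 286.1631725539113, 'cy': 210.5999103877776, 'T': array([[ 0.00363441,  0.99219258, -0.12466226,  0.45988464],
       [-0.99999132,  0.00386024,  0.00157003,  0.01551324],
       [ 0.002039  ,  0.12465547,  0.99219799,  1.19083554],
       [ 0.        ,  0.        ,  0.        ,  1.        ]])}
wrist {'fx': 350.5154044337028, 'fy': 350.5154044337028, 'cx': 276.7035461401024, 'cy': 215.05410283854053, 'T': array([[-3.36749201e-01,  9.10713594e-01,  2.39166732e-01,
         2.91923196e-01],
       [-9.41594083e-01, -3.25906553e-01, -8.47673380e-02,
         6.13058197e-01],
       [ 7.47238213e-04, -2.53743313e-01,  9.67271303e-01,
         3.84042629e-01],
       [ 0.00000000e+00,  0.00000000e+00,  0.00000000e+00,
         1.00000000e+00]])}
```

View pics/scene0.png

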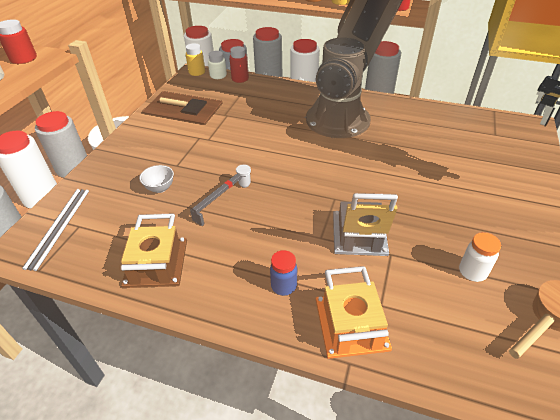

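View pics/top0.png

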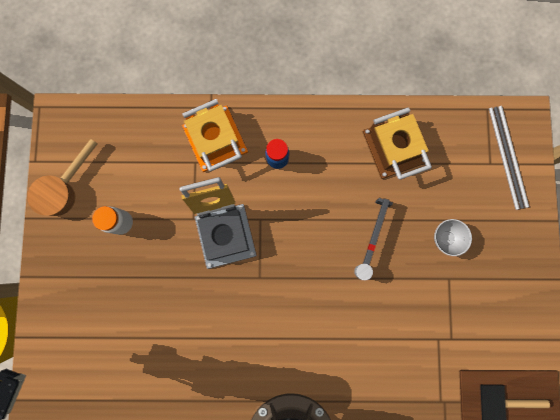

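View pics/wrist0.png

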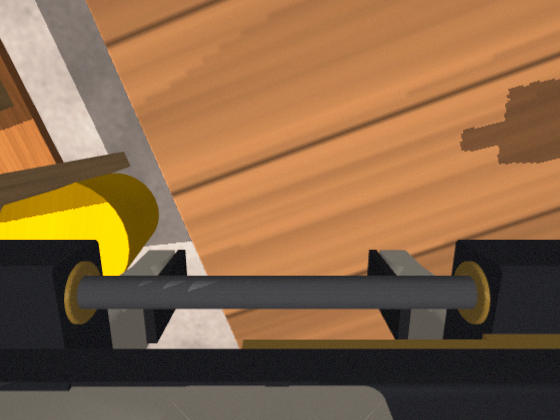

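The top view shows three press-like things: a dark iron one on a grey base at (225,238), an orange one at (212,135) and a brown one at (400,142). The dark/grey one with its plate open is the one described. The plunger is at (364,271)–(385,203) with its red mark at (372,247). The blue jar is at (277,153), the white jar at (108,218) and the bowl at (453,238).

```bash
cat > h.py <<'E'
import numpy as np, cv2
def load(n):
    z=np.load(n+".npz"); return z["p"],z["d"],z["T"],z["K"]
def cloud(d,T,K):
    v,u=np.mgrid[:d.shape[0],:d.shape[1]].astype(float)
    P=np.stack([(u-K[2])/K[0]*d,-(v-K[3])/K[1]*d,-d],-1)
    return P@T[:3,:3].T+T[:3,3]
def ray(u,v,T,K,z):
    u=np.atleast_1d(u).astype(float);v=np.atleast_1d(v).astype(float)
    D=np.stack([(u-K[2])/K[0],-(v-K[3])/K[1],-np.ones_like(u)],-1)@T[:3,:3].T
    s=(z-T[2,3])/D[:,2]; return T[:3,3]+D*s[:,None]
def proj(P,T,K):
    C=(np.atleast_2d(P)-T[:3,3])@T[:3,:3]; return np.stack([K[2]+K[0]*C[:,0]/-C[:,2],K[3]-K[1]*C[:,1]/-C[:,2]],-1)
E
python3 - <<'E'
from h import *
p,d,T,K=load("top0"); C=cloud(d,T,K)
a=p[170:275,175:265]; b=p[195:285,340:410]
cv2.imwrite("pics/c1.png",cv2.resize(a,None,fx=6,fy=6,interpolation=cv2.INTER_NEAREST)[:600])
cv2.imwrite("pics/c2.png",cv2.resize(b,None,fx=6,fy=6,interpolation=cv2.INTER_NEAREST))
p2,d2,T2,K2=load("scene0")
cv2.imwrite("pics/c3.png",cv2.resize(p2[185:260,325:405],None,fx=8,fy=8,interpolation=cv2.INTER_NEAREST))
for u,v in [(222,235),(205,215),(240,215),(250,255),(208,262),(372,247),(364,271),(385,203),(277,153),(453,238),(108,218),(205,183),(210,200),(226,190)]: print(u,v,C[v,u].round(3))
E
```

```text
222 235 [0.539 0.189 0.025]
205 215 [0.588 0.227 0.073]
240 215 [0.593 0.14  0.033]
250 255 [0.485 0.112 0.014]
208 262 [0.465 0.227 0.017]
372 247 [ 0.506 -0.215  0.055]
364 271 [ 0.443 -0.19   0.064]
385 203 [ 0.624 -0.252  0.056]
277 153 [0.749 0.038 0.1  ]
453 238 [ 0.534 -0.45   0.007]
108 218 [0.575 0.466 0.113]
205 183 [0.642 0.198 0.24 ]
210 200 [0.638 0.228 0.002]
226 190 [0.635 0.158 0.185]
```

View pics/c1.png

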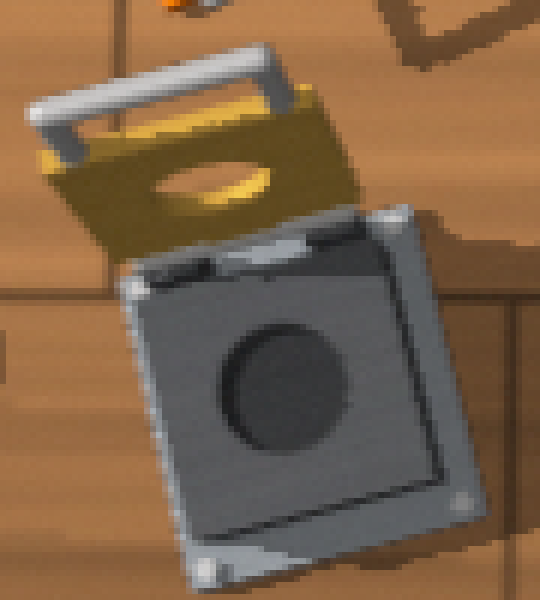

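View pics/c2.png

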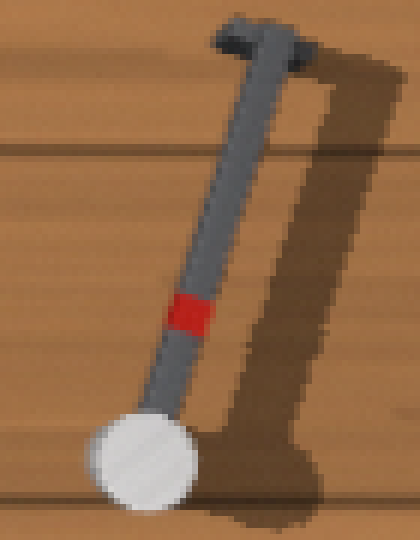

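View pics/c3.png

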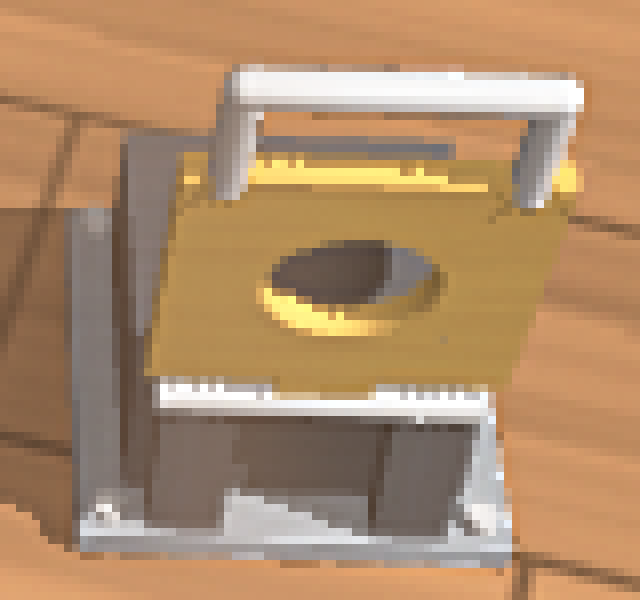

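The crop confirms it: dark iron block with brass plate open, cavity centre at about top (222,234.5). Now its poses.

Run:
```python
from h import *
p,d,T,K=load("top0"); p2,d2,T2,K2=load("scene0")
f=lambda x,y,s,x0,y0:((x+.5)/s-.5+x0,(y+.5)/s-.5+y0)
cav=ray(*f(283,387,6,175,170),T,K,.068)[0]; print("cav",cav)
# plane-fit base corners screws
S=np.array([ray(*f(x,y,6,175,170),T,K,.013)[0] for x,y in[(137,287),(396,221),(462,502),(207,570)]]);print("screws",S.round(4),"mid",S.mean(0))
ex=(S[0]+S[1]-S[2]-S[3]);ey=S[0]+S[3]-S[1]-S[2]
print("yaw x",np.degrees(np.arctan2(ex[1],ex[0])),"yaw y",np.degrees(np.arctan2(-ey[0],ey[1])))
# triangulate bar ends
def tri(a,b):
    A=[];B=[]
    for (u,v),T_,K_ in((a,T,K),(b,T2,K2)):
        D=T_[:3,:3]@np.array([(u-K_[2])/K_[0],-(v-K_[3])/K_[1],-1]);D/=np.linalg.norm(D)
        M=np.eye(3)-np.outer(D,D);A.append(M);B.append(M@T_[:3,3])
    X=np.linalg.solve(sum(A),sum(B)); return X,[np.linalg.norm(m@X-bb) for m,bb in zip(A,B)]
L=tri(f(38,113,6,175,170),f(572,97,8,325,185)); R=tri(f(266,56,6,175,170),f(240,87,8,325,185)); print("bar",L,R)
m=(L[0]+R[0])/2
yaw=np.arctan2(ex[1],ex[0]);h=cav+.07*np.array([np.cos(yaw),np.sin(yaw),0]);h[2]=.075
dv=m-h; print("mid",m,"len",np.linalg.norm(dv),"lat",dv[:2]@[-np.sin(yaw),np.cos(yaw)],"theta",np.arctan2(dv[2],-dv[:2]@[np.cos(yaw),np.sin(yaw)]))
# plane fit of brass in scene depth
C=cloud(d2,T2,K2); hsv=cv2.cvtColor(p2,cv2.COLOR_BGR2HSV)
sub=np.zeros(d2.shape,bool);sub[208:232,348:388]=1
mk=sub&(hsv[...,0]>15)&(hsv[...,0]<28)&(hsv[...,1]>150)&(d2>0)
Q=C[mk];Q=Q[Q[:,2]>.1]
for _ in range(5):
    c=Q.mean(0);n=np.linalg.svd(Q-c)[2][2];e=(Q-c)@n;Q=Q[abs(e)<2.5*e.std()+1e-4]
print("plane",len(Q),c,n,e.std(),"thetaish",np.degrees(np.arctan2(n[2],np.hypot(n[0],n[1]))))
# plunger red mark
for nm,(P,D,T_,K_) in {"top":(p,d,T,K),"scene":(p2,d2,T2,K2)}.items():
    hs=cv2.cvtColor(P,cv2.COLOR_BGR2HSV);mk=((hs[...,0]<8)|(hs[...,0]>172))&(hs[...,1]>180)&(hs[...,2]>80)
    CC=cloud(D,T_,K_);mk&=(np.hypot(CC[...,0]-.5,CC[...,1]+.215)<.04)
    v,u=np.nonzero(mk);print(nm,u.mean(),v.mean(),len(u),ray(u.mean(),v.mean(),T_,K_,.056),np.median(CC[mk],0))
print("plunger top",ray(*f(147,461,6,340,195),T,K,.062),"far",ray(*f(276,40,6,340,195),T,K,.056))
```

```text
cav [0.53799679 0.18307233 0.068     ]
screws [[0.5879 0.2598 0.013 ]
 [0.6191 0.1406 0.013 ]
 [0.4894 0.1082 0.013 ]
 [0.4581 0.2241 0.013 ]] mid [0.53864026 0.18316342 0.013     ]
yaw x 14.722607494434438 yaw y 14.902847676800322
bar (array([0.62918135, 0.25362582, 0.23776664]), [np.float64(0.0011214558872993487), np.float64(0.0011214558872992943)]) (array([0.65143843, 0.16813067, 0.23736069]), [np.float64(0.0010916167854137023), np.float64(0.001091616785413647)])
mid [0.64030989 0.21087825 0.23756366] len 0.16650890399679638 lat 0.0008911728934326264 theta 1.7888510438203216
plane 6 [0.61963138 0.19869014 0.14555397] [-0.91110131 -0.25666311  0.32251892] 0.0010484543667858863 thetaish 18.81532736440235
top 371.4146341463415 246.97560975609755 41 [[ 0.50610479 -0.21276143  0.056     ]] [ 0.5060352  -0.21192853  0.05678267]
scene 228.73076923076923 183.26923076923077 26 [[ 0.50883017 -0.20663214  0.056     ]] [ 0.50622322 -0.20672851  0.05453522]
plunger top [[ 0.44193568 -0.1909827   0.062     ]] far [[ 0.62884251 -0.25347673  0.056     ]]
```

The grey mould has its cavity at (0.538, 0.183), yaw 14.8°. The ring is at about 1.79 rad with the bar at (0.640, 0.211, 0.238). The balance point is at about (0.506, -0.213). Next I work out moves to a hover above the bar.

```bash
cat > plan.py <<'E'
import numpy as np
from scipy.spatial.transform import Rotation as Ro
from plant import status
def cur():
    s=status.get_state(); return s,s["tcp_pos"],Ro.from_euler("xyz",s["eef_rot"],degrees=True)
def rel(p,R):
    s,p0,R0=cur()
    return np.r_[R0.inv().apply(np.asarray(p)-p0)/.2,(R0.inv()*R).as_rotvec(degrees=True)/90].round(3)
down=lambda yaw:Ro.from_euler("xyz",[180,0,yaw],degrees=True)
E
python3 - <<'E'
from plan import *
s,p0,R0=cur()
print(rel([.64,.211,.31],down(-75.2)))
E
```

```text
[ 2.657e+00  1.302e+00 -4.190e-01  1.000e-03 -0.000e+00  6.170e-01]
```

apply_moves(moves=[[0.2, 0.1, -0.2, 0, 0, 0], [0.4, 0.2, -0.42, 0, 0, 0], [0.6, 0.3, -0.42, 0, 0, 0], [0.8, 0.4, -0.42, 0, 0, 0], [1, 0.49, -0.42, 0, 0, 0]], hand=-1, grip_force=15)

```text
time_s: 0.78
tcp_pos: [0.3834, 0.4742, 0.31]
eef_rot: [179.9, 0.0, -19.7]
contact_force: [0.2, -0.2, -0.5]
gripper_width: 0.0873
```

apply_moves(moves=[[0.2, 0.1, 0, 0, 0, 0], [0.4, 0.2, 0, 0, 0, 0], [0.6, 0.3, 0, 0, 0, 0], [0.8, 0.4, 0, 0, 0, 0], [1, 0.49, 0, 0, 0, 0], [1, 0.49, 0, 0, 0, 0]])

```text
time_s: 1.52
tcp_pos: [0.5401, 0.3123, 0.3095]
eef_rot: [179.9, 0.0, -19.9]
contact_force: [-0.2, 0.4, -0.0]
gripper_width: 0.0874
```

Run:
```python
from plan import *
s,p0,R0=cur(); print(s["joints"],s["contact_force"])
print(rel([.64,.211,.31],down(-75.2)))
```

```text
[ 4.79635072e+01  1.35622854e+01  1.58029724e+00  3.49320166e-02
 -7.81600598e+01  2.21371443e+01] [-0.21902963  0.37296635 -0.0063124 ]
[ 0.642  0.307 -0.002  0.002 -0.001  0.615]
```

apply_moves(moves=[[0.11, 0.05, 0, 0, 0, 0.1], [0.22, 0.1, 0, 0, 0, 0.2], [0.33, 0.15, 0, 0, 0, 0.31], [0.44, 0.21, 0, 0, 0, 0.41], [0.54, 0.26, 0, 0, 0, 0.52], [0.642, 0.307, 0, 0, 0, 0.615], [0.642, 0.307, 0, 0, 0, 0.615], [0.642, 0.307, 0, 0, 0, 0.615]])

```text
time_s: 2.52
tcp_pos: [0.6395, 0.2115, 0.3093]
eef_rot: [179.9, -0.1, -75.1]
contact_force: [-0.7, 0.2, -0.2]
gripper_width: 0.0878
```

```bash
cat > snap.py <<'E'
import sys,cv2,numpy as np
from plant import imaging
for n in sys.argv[2:]:
    i=imaging.camera_info(n); p,d=imaging.capture(n); k=n+sys.argv[1]
    cv2.imwrite(f"pics/{k}.png",p); np.savez(f"{k}.npz",p=p,d=d,T=i["T"],K=[i["fx"],i["fy"],i["cx"],i["cy"]])
E
python3 snap.py 1 wrist scene
```

```text
(no output)
```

View pics/wrist1.png

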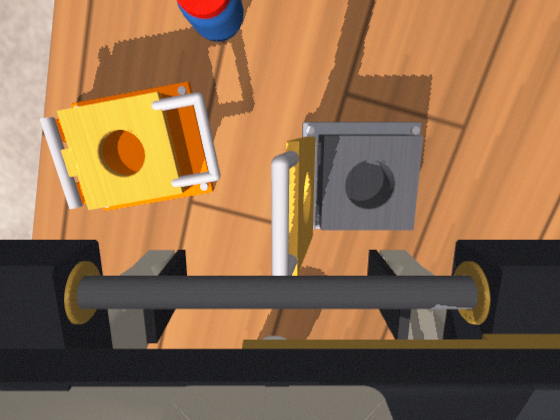

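View pics/scene1.png

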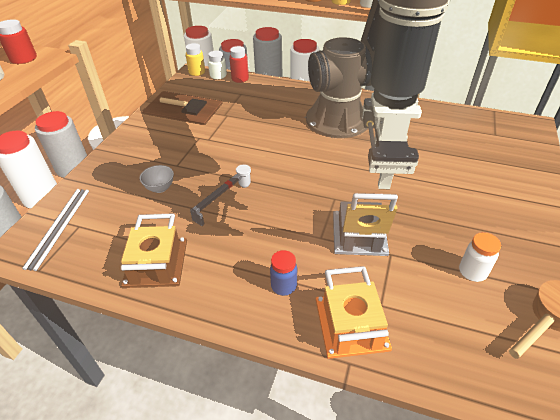

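The wrist picture shows the bar from (285,160) to (285,275), running straight between the two fingers, and the cavity at (370,184). I'll cross-check those positions.

Run:
```python
from h import *
from plan import *
p,d,T,K=load("wrist1"); C=cloud(d,T,K)
print("cav",ray(370,184,T,K,.068)); e=ray([287,280],[157,272],T,K,.2376);print("bar",e)
print([C[v,u].round(4) for u,v in [(283,180),(282,200),(280,230),(279,260)]])
print("base corners",ray([310,416],[129,129],T,K,.013))
print(rel([.64,.211,.219],down(-75.2)))
```

```text
cav [[0.53569077 0.18418874 0.068     ]]
bar [[0.64537756 0.1653762  0.2376    ]
 [0.62881205 0.24453168 0.2376    ]]
[array([0.6442, 0.18  , 0.2413]), array([0.6414, 0.193 , 0.2417]), array([0.6373, 0.2132, 0.242 ]), array([0.6324, 0.234 , 0.2426])]
base corners [[0.61459845 0.1423236  0.013     ]
 [0.48540928 0.10792346 0.013     ]]
[ 0.003 -0.002  0.453  0.001 -0.001  0.001]
```

apply_moves(moves=[[0, 0, 0.15, 0, 0, 0], [0, 0, 0.3, 0, 0, 0], [0, 0, 0.4, 0, 0, 0], [0, 0, 0.455, 0, 0, 0], [0, 0, 0.455, 0, 0, 0]])

```text
time_s: 3.25
tcp_pos: [0.639, 0.2118, 0.2183]
eef_rot: [179.9, -0.1, -75.1]
contact_force: [0.5, 0.2, 0.6]
gripper_width: 0.0877
```

apply_moves(moves=[[0, 0, 0, 0, 0, 0], [0, 0, 0, 0, 0, 0], [0, 0, 0, 0, 0, 0], [0, 0, 0, 0, 0, 0], [0, 0, 0, 0, 0, 0], [0, 0, 0, 0, 0, 0]], hand=1, grip_force=12)

```text
time_s: 4.0
tcp_pos: [0.639, 0.2118, 0.2183]
eef_rot: [179.9, -0.1, -75.1]
contact_force: [-0.9, -0.5, -0.6]
gripper_width: 0.0333
```

```bash
python3 snap.py 2 scene wrist
python3 - <<'E'
from h import *
p=load("scene2")[0]; q=load("wrist2")[0]
a=cv2.resize(p[130:270,310:430],None,fx=4,fy=4); b=cv2.resize(q[150:350],None,fx=.8,fy=.8)
cv2.imwrite("pics/s2c.png",a);cv2.imwrite("pics/w2c.png",b)
E
```

```text
(no output)
```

View pics/s2c.png

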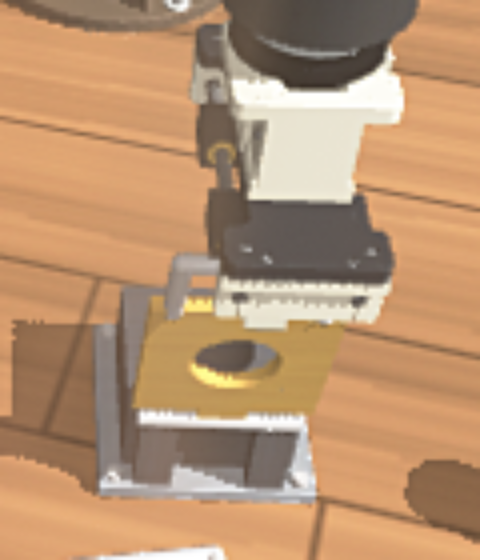

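The fingers straddle the bar and are still closing (33 mm open). I continue.

apply_moves(moves=[[0, 0, 0, 0, 0, 0], [0, 0, 0, 0, 0, 0], [0, 0, 0, 0, 0, 0], [0, 0, 0, 0, 0, 0]])

```text
time_s: 4.6
tcp_pos: [0.6389, 0.2118, 0.2182]
eef_rot: [179.8, -0.1, -75.1]
contact_force: [-0.6, -0.8, -0.7]
gripper_width: 0.0117
```

Run:
```python
from plan import *
s,p0,R0=cur(); print(s["gripper_width"],s["contact_force"],p0)
yaw=np.radians(14.8); ux=np.array([np.cos(yaw),np.sin(yaw),0])
h=np.array([.537,.1835,0])+.07*ux; h[2]=.075
g=p0+R0.apply([0,0,-.0188]); dv=g-h
print("grasp rel hinge",dv@ux,dv[2],np.hypot(dv@ux,dv[2]),np.degrees(np.arctan2(dv[2],-dv@ux)))
```

```text
0.011738259378586649 [-0.5660415  -0.8184419  -0.72792031] [0.63893212 0.21175462 0.21819108]
grasp rel hinge 0.03581969477311308 0.16199097729161566 0.16590396998725415 102.46869715065093
```

Bar held at 11.7 mm. The radius to the hinge is 165.9 mm at 102.5°, which fits well. Next are the arc rows, about 3° per row.

```bash
cat > arc.py <<'E'
import sys
from plan import *
s,p0,R0=cur()
yaw=np.radians(14.8); ux=np.array([np.cos(yaw),np.sin(yaw),0])
h=np.array([.537,.1835,0])+.07*ux; h[2]=.075
g=p0+R0.apply([0,0,-.0188]); dv=g-h; dv-=dv@[-np.sin(yaw),np.cos(yaw),0]*np.array([-np.sin(yaw),np.cos(yaw),0])
t0=np.arctan2(dv[2],-dv@ux); print("theta",np.degrees(t0),"rad",np.linalg.norm(dv),s["contact_force"].round(1),s["moment"].round(2),s["gripper_width"])
step=float(sys.argv[1]);n=int(sys.argv[2]);end=float(sys.argv[3])
for k in range(1,n+1):
    t=max(t0-np.radians(step)*k,np.radians(end)); q=.1655*np.array([-np.cos(t),0,np.sin(t)])-np.linalg.norm(dv)*np.array([-np.cos(t0),0,np.sin(t0)])
    w=q[0]*ux+np.array([0,0,q[2]]); print(np.degrees(t).round(1),(R0.inv().apply(w)/.2).round(3))
E
python3 arc.py 3 12 0
```

```text
theta 102.46869715065093 rad 0.16590396998725415 [-0.6 -0.8 -0.7] [-0.02  0.09 -0.01] 0.011738259378586649
99.5 [-0.     0.043 -0.006]
96.5 [-0.     0.086 -0.012]
93.5 [-0.     0.129 -0.016]
90.5 [-0.     0.172 -0.017]
87.5 [-0.     0.216 -0.016]
84.5 [-0.001  0.259 -0.013]
81.5 [-0.001  0.302 -0.008]
78.5 [-0.001  0.345  0.   ]
75.5 [-0.001  0.387  0.01 ]
72.5 [-0.001  0.428  0.022]
69.5 [-0.001  0.469  0.036]
66.5 [-0.001  0.509  0.053]
```

apply_moves(moves=[[0, 0.043, -0.006, 0, 0, 0], [0, 0.086, -0.012, 0, 0, 0], [0, 0.129, -0.015, 0, 0, 0], [0, 0.172, -0.017, 0, 0, 0], [0, 0.216, -0.016, 0, 0, 0], [0, 0.259, -0.013, 0, 0, 0], [0, 0.302, -0.008, 0, 0, 0], [0, 0.345, 0, 0, 0, 0]])

```text
time_s: 5.6
tcp_pos: [0.5715, 0.1939, 0.2181]
eef_rot: [179.8, -0.1, -75.1]
contact_force: [1.8, 1.0, 0.9]
gripper_width: 0.0111
```

```bash
python3 arc.py 3 12 0; python3 snap.py 3 scene;  python3 - <<'E'
from h import *
p=load("scene3")[0]
cv2.imwrite("pics/s3c.png",cv2.resize(p[130:270,310:430],None,fx=4,fy=4))
E
```

```text
theta 78.1699361880223 rad 0.16540314539131354 [1.8 1.  0.9] [ 0.66 -0.44 -0.02] 0.011095312967251272
75.2 [-0.     0.042  0.01 ]
72.2 [-0.     0.084  0.022]
69.2 [-0.     0.125  0.036]
66.2 [-0.     0.165  0.053]
63.2 [-0.001  0.204  0.072]
60.2 [-0.001  0.242  0.092]
57.2 [-0.001  0.279  0.115]
54.2 [-0.001  0.314  0.14 ]
51.2 [-0.001  0.349  0.166]
48.2 [-0.001  0.382  0.194]
45.2 [-0.001  0.413  0.224]
42.2 [-0.002  0.443  0.255]
```

View pics/s3c.png

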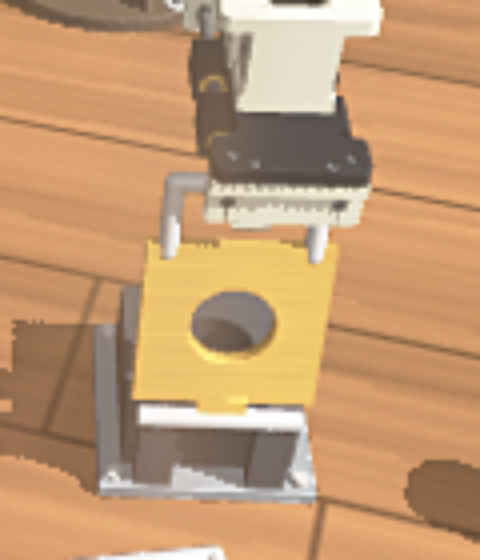

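The plate follows the gripper with low forces, and the bar is still held. I continue.

apply_moves(moves=[[0, 0.042, 0.01, 0, 0, 0], [0, 0.084, 0.022, 0, 0, 0], [0, 0.125, 0.036, 0, 0, 0], [0, 0.165, 0.053, 0, 0, 0], [0, 0.204, 0.072, 0, 0, 0], [0, 0.242, 0.092, 0, 0, 0], [0, 0.279, 0.115, 0, 0, 0], [0, 0.314, 0.14, 0, 0, 0], [0, 0.349, 0.166, 0, 0, 0], [0, 0.382, 0.194, 0, 0, 0]], grip_force=20)

```text
time_s: 6.9
tcp_pos: [0.4961, 0.1738, 0.1791]
eef_rot: [179.8, -0.1, -75.1]
contact_force: [0.2, 3.1, -0.5]
gripper_width: 0.011
```

```bash
python3 arc.py 3 12 4
```

```text
theta 47.67188607205725 rad 0.16618516145243395 [ 0.2  3.1 -0.5] [ 1.46 -0.18  0.02] 0.01098055636926598
44.7 [-0.     0.029  0.033]
41.7 [-0.     0.058  0.064]
38.7 [-0.     0.086  0.098]
35.7 [-0.     0.112  0.132]
32.7 [-0.001  0.136  0.168]
29.7 [-0.001  0.159  0.205]
26.7 [-0.001  0.179  0.244]
23.7 [-0.001  0.197  0.283]
20.7 [-0.001  0.213  0.323]
17.7 [-0.001  0.228  0.364]
14.7 [-0.001  0.239  0.406]
11.7 [-0.001  0.249  0.448]
```

apply_moves(moves=[[0, 0.029, 0.033, 0, 0, 0], [0, 0.058, 0.065, 0, 0, 0], [0, 0.086, 0.098, 0, 0, 0], [0, 0.112, 0.132, 0, 0, 0], [0, 0.136, 0.168, 0, 0, 0], [0, 0.159, 0.205, 0, 0, 0], [0, 0.179, 0.244, 0, 0, 0], [0, 0.197, 0.283, 0, 0, 0], [0, 0.213, 0.323, 0, 0, 0], [0, 0.228, 0.364, 0, 0, 0]])

```text
time_s: 8.15
tcp_pos: [0.4514, 0.1618, 0.1057]
eef_rot: [179.8, -0.1, -75.1]
contact_force: [-3.0, 5.1, 0.5]
gripper_width: 0.0113
```

```bash
python3 arc.py 2 12 -2; python3 snap.py 4 scene;  python3 - <<'E'
from h import *
p=load("scene4")[0]
cv2.imwrite("pics/s4c.png",cv2.resize(p[130:270,310:430],None,fx=4,fy=4))
E
```

```text
theta 17.38796940755357 rad 0.165785071273308 [-3.   5.1  0.5] [ 1.61  0.78 -0.  ] 0.011280985238588816
15.4 [-0.     0.007  0.028]
13.4 [-0.     0.014  0.056]
11.4 [-0.     0.02   0.084]
9.4 [-0.     0.025  0.113]
7.4 [-0.     0.029  0.141]
5.4 [-0.     0.032  0.17 ]
3.4 [-0.     0.034  0.199]
1.4 [-0.     0.035  0.228]
-0.6 [-0.     0.035  0.257]
-2.0 [-0.     0.035  0.277]
-2.0 [-0.     0.035  0.277]
-2.0 [-0.     0.035  0.277]
```

View pics/s4c.png

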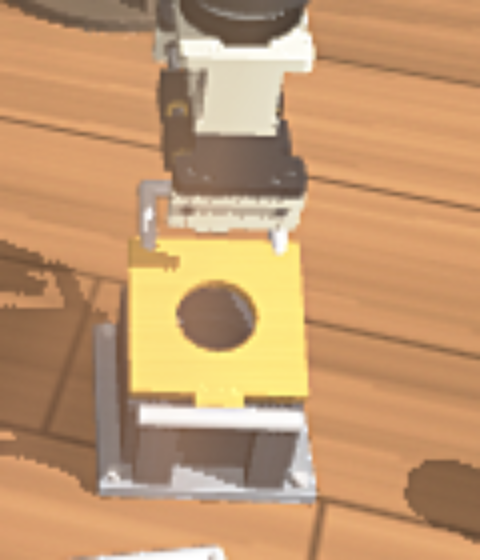

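The plate is about 17° open and still held, with forces of a few N. I finish slowly.

apply_moves(moves=[[0, 0.007, 0.028, 0, 0, 0], [0, 0.014, 0.056, 0, 0, 0], [0, 0.02, 0.084, 0, 0, 0], [0, 0.025, 0.113, 0, 0, 0], [0, 0.029, 0.141, 0, 0, 0], [0, 0.032, 0.17, 0, 0, 0], [0, 0.034, 0.199, 0, 0, 0], [0, 0.035, 0.214, 0, 0, 0], [0, 0.035, 0.228, 0, 0, 0]])

```text
time_s: 9.32
tcp_pos: [0.4433, 0.1595, 0.0585]
eef_rot: [179.7, -0.1, -75.1]
contact_force: [-6.1, 5.2, -0.2]
gripper_width: 0.0114
```

```bash
python3 arc.py 1 4 -2
```

```text
theta 0.7943818472187509 rad 0.16662757926696514 [-6.1  5.2 -0.2] [ 2.09  1.82 -0.08] 0.011407250527111073
-0.2 [-0.    -0.006  0.014]
-1.2 [-0.    -0.006  0.029]
-2.0 [-0.    -0.006  0.04 ]
-2.0 [-0.    -0.006  0.04 ]
```

Now small downward steps until an upward contact force shows the plate is on its stop.

apply_moves(moves=[[0, -0.004, 0.01, 0, 0, 0], [0, -0.006, 0.02, 0, 0, 0], [0, -0.006, 0.03, 0, 0, 0], [0, -0.006, 0.03, 0, 0, 0]])

```text
time_s: 9.82
tcp_pos: [0.4431, 0.1594, 0.0515]
eef_rot: [179.5, -0.1, -75.1]
contact_force: [-6.7, 6.3, -2.0]
gripper_width: 0.0114
```

```bash
python3 arc.py 1 1 -2
```

```text
theta -1.6256405946608985 rad 0.16683886109661158 [-6.7  6.3 -2. ] [ 2.4   2.11 -0.04] 0.01141455529738004
-2.0 [-0.    -0.007  0.005]
```

```bash
python3 snap.py 5 scene top wrist;  python3 - <<'E'
from h import *
p,d,T,K=load("scene5"); C=cloud(d,T,K)
cv2.imwrite("pics/s5c.png",cv2.resize(p[130:270,310:430],None,fx=4,fy=4))
hsv=cv2.cvtColor(p,cv2.COLOR_BGR2HSV)
m=(hsv[...,0]>15)&(hsv[...,0]<32)&(hsv[...,1]>120)&(hsv[...,2]>150)&(d>0)&(np.hypot(C[...,0]-.54,C[...,1]-.183)<.05)
for nm in("scene5","top5"):
  p,d,T,K=load(nm);C=cloud(d,T,K);hsv=cv2.cvtColor(p,cv2.COLOR_BGR2HSV)
  m=(hsv[...,0]>15)&(hsv[...,0]<32)&(hsv[...,1]>120)&(hsv[...,2]>120)&(d>0)&(np.hypot(C[...,0]-.54,C[...,1]-.183)<.065)
  Q=C[m]
  if len(Q)<10: print(nm,len(Q));continue
  for _ in range(8):
    A=np.c_[Q[:,:2]-[.537,.1835],np.ones(len(Q))];x=np.linalg.lstsq(A,Q[:,2],rcond=None)[0];e=Q[:,2]-A@x;Q=Q[abs(e)<2.5*e.std()+1e-4]
  print(nm,len(Q),x,e.std(), "slope along ux",-x[:2]@[np.cos(.258),np.sin(.258)])
E
```

```text
scene5 965 [0.00160582 0.00018674 0.07850787] 0.001407404041135503 slope along ux -0.0016003138385107013
top5 833 [0.00404491 0.00130212 0.08030539] 0.0019766802099045193 slope along ux -0.004243260482480835
```

View pics/s5c.png

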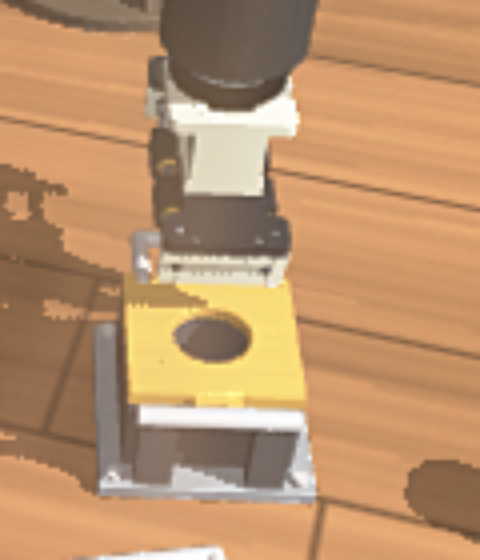

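View pics/wrist5.png

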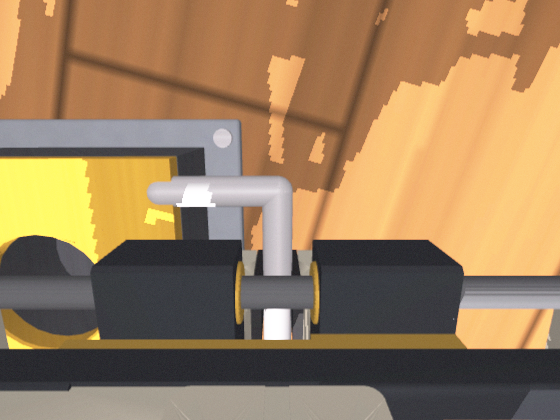

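The wrist view shows the bar at (278,190–340) in the fingers. The plate's fitted slope is about 0.002–0.004 rad with its face at 79 mm, so it is shut. I release only a little (26 mm), because the plate edge is close to the inner finger, and then rise.

apply_moves(moves=[[0, 0, 0, 0, 0, 0], [0, 0, 0, 0, 0, 0], [0, 0, 0, 0, 0, 0]], hand=0.4)

```text
time_s: 10.35
tcp_pos: [0.4432, 0.1591, 0.0514]
eef_rot: [179.5, -0.1, -75.1]
contact_force: [-0.2, 0.2, 0.0]
gripper_width: 0.0259
```

apply_moves(moves=[[0, 0, -0.05, 0, 0, 0], [0, 0, -0.15, 0, 0, 0], [0, 0, -0.3, 0, 0, 0], [0, 0, -0.5, 0, 0, 0], [0, 0, -0.7, 0, 0, 0]])

```text
time_s: 10.98
tcp_pos: [0.4442, 0.1594, 0.1935]
eef_rot: [179.6, -0.1, -75.1]
contact_force: [0.6, 0.2, -0.5]
gripper_width: 0.0263
```

```bash
python3 snap.py 6 scene top;  python3 - <<'E'
from h import *
for nm in("scene6","top6"):
  p,d,T,K=load(nm);C=cloud(d,T,K);hsv=cv2.cvtColor(p,cv2.COLOR_BGR2HSV)
  m=(hsv[...,0]>15)&(hsv[...,0]<32)&(hsv[...,1]>120)&(hsv[...,2]>120)&(d>0)&(np.hypot(C[...,0]-.54,C[...,1]-.183)<.065)
  Q=C[m]
  if len(Q)<10: print(nm,len(Q));continue
  for _ in range(8):
    A=np.c_[Q[:,:2]-[.537,.1835],np.ones(len(Q))];x=np.linalg.lstsq(A,Q[:,2],rcond=None)[0];e=Q[:,2]-A@x;Q=Q[abs(e)<2.5*e.std()+1e-4]
  print(nm,len(Q),x, "slope",-x[:2]@[np.cos(.258),np.sin(.258)])
from plan import *
s,p0,R0=cur(); print(p0,s["joints"].round(1),s["contact_force"])
# plunger geometry
p,d,T,K=load("top0");C=cloud(d,T,K)
foot=np.array([.4419,-.191]);bal=np.array([.5061,-.2128]);far=np.array([.6288,-.2535])
print(np.linalg.norm(bal-foot),np.linalg.norm(far-foot),np.degrees(np.arctan2(*(far-foot)[::-1])),np.degrees(np.arctan2(*(bal-foot)[::-1])))
print(rel([.5061,-.2128,.26],down(-18.5)))
E
```

```text
scene6 1016 [0.00150654 0.00154559 0.07857969] slope -0.0018510296939523733
top6 734 [0.00217778 0.00412916 0.08049217] slope -0.0031592458474575457
[0.44657863 0.16099822 0.19666946] [ 43.6   2.8 -26.3  -0.  -61.  -28.7] [ 0.86056059  0.18216892 -0.4021515 ]
0.067800294984609 0.1970732351183184 -18.4901116231242 -18.755630807422726
[ 1.882  0.193 -0.318 -0.     0.    -0.629]
```

View pics/scene6.png

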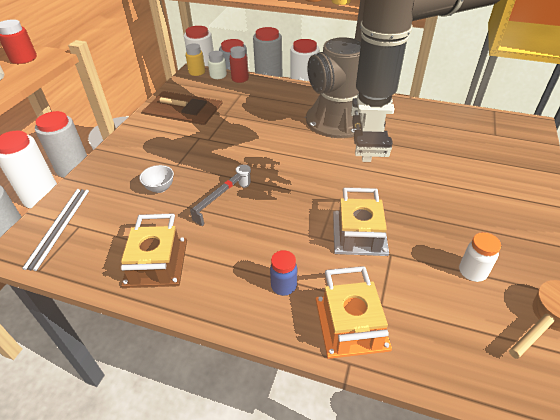

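The ring stays shut after release. Now to the plunger.

apply_moves(moves=[[0.1, 0, -0.2, 0, 0, 0], [0.28, 0.02, -0.32, 0, 0, 0], [0.46, 0.04, -0.32, 0, 0, 0], [0.64, 0.06, -0.32, 0, 0, 0], [0.82, 0.08, -0.32, 0, 0, 0], [0.98, 0.1, -0.32, 0, 0, 0]], hand=-1)

```text
time_s: 11.82
tcp_pos: [0.4775, -0.035, 0.2609]
eef_rot: [-180.0, 0.0, -75.1]
contact_force: [0.7, 0.5, 0.1]
gripper_width: 0.0807
```

Run:
```python
from plan import *
print(rel([.5061,-.2128,.26],down(-18.5)))
```

```text
[ 0.896  0.09   0.004 -0.     0.    -0.629]
```

apply_moves(moves=[[0.14, 0.01, 0, 0, 0, -0.1], [0.28, 0.03, 0, 0, 0, -0.2], [0.42, 0.04, 0, 0, 0, -0.3], [0.56, 0.06, 0, 0, 0, -0.4], [0.7, 0.07, 0, 0, 0, -0.5], [0.82, 0.08, 0, 0, 0, -0.58], [0.896, 0.09, 0, 0, 0, -0.629], [0.896, 0.09, 0, 0, 0, -0.629]])

```text
time_s: 12.82
tcp_pos: [0.5058, -0.2136, 0.2606]
eef_rot: [-180.0, 0.0, -18.6]
contact_force: [0.6, 0.4, -0.0]
gripper_width: 0.0877
```

```bash
python3 snap.py 7 wrist top
```

```text
(no output)
```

View pics/wrist7.png

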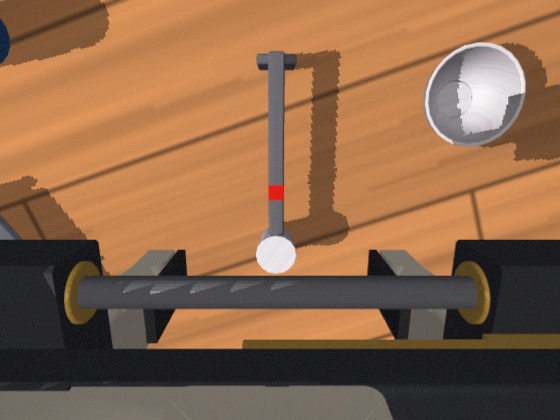

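The wrist view shows the arm running straight up at column 276–277, the red mark at (276,192) and the plunger head at (276,253). I measure the mark from this view.

Run:
```python
from h import *
from plan import *
p,d,T,K=load("wrist7");C=cloud(d,T,K);hs=cv2.cvtColor(p,cv2.COLOR_BGR2HSV)
m=((hs[...,0]<8)|(hs[...,0]>172))&(hs[...,1]>180)&(hs[...,2]>80);m[:170]=0;m[220:]=0;m[:,:240]=0;m[:,310:]=0
v,u=np.nonzero(m);b=ray(u.mean(),v.mean(),T,K,.056)[0];print(u.mean(),v.mean(),b,np.median(C[m],0))
hd=ray(276,253.5,T,K,.062)[0];print("head",hd)
f=ray(277,56,T,K,.056)[0];print("yaw",np.degrees(np.arctan2(*(f-b)[[1,0]])),np.degrees(np.arctan2(*(b-hd)[[1,0]])),np.linalg.norm((b-hd)[:2]))
P=np.r_[b[:2],.03]
s,p0,R0=cur();print(p0,R0.inv().apply(np.r_[b[:2],.0302]-p0)/.2)
```

```text
275.53333333333336 192.46666666666667 [ 0.50404213 -0.21065509  0.056     ] [ 0.50426135 -0.2107005   0.05669734]
head [ 0.44122804 -0.19003823  0.062     ]
yaw -19.236679583904504 -18.170887416064367 0.06611100295387244
[ 0.50581369 -0.21274059  0.26079542] [-0.01137022 -0.00647215  1.15298404]
```

apply_moves(moves=[[-0.004, -0.003, 0.2, 0, 0, 0], [-0.004, -0.003, 0.4, 0, 0, 0], [-0.004, -0.003, 0.6, 0, 0, 0], [-0.004, -0.003, 0.8, 0, 0, 0], [-0.004, -0.003, 0.8, 0, 0, 0]])

```text
time_s: 13.55
tcp_pos: [0.503, -0.2109, 0.0985]
eef_rot: [180.0, 0.3, -18.6]
contact_force: [-0.3, -0.2, 0.9]
gripper_width: 0.0874
```

apply_moves(moves=[[0, 0, 0.1, 0, 0, 0], [0, 0, 0.2, 0, 0, 0], [0, 0, 0.3, 0, 0, 0], [0, 0, 0.35, 0, 0, 0], [0, 0, 0.35, 0, 0, 0]])

```text
time_s: 14.18
tcp_pos: [0.5031, -0.2107, 0.0292]
eef_rot: [180.0, 0.3, -18.6]
contact_force: [0.2, 0.4, 0.6]
gripper_width: 0.0876
```

```bash
python3 snap.py 8 scene top
python3 - <<'E'
from h import *
p=load("scene8")[0]
cv2.imwrite("pics/s8c.png",cv2.resize(p[110:240,170:310],None,fx=4,fy=4))
E
```

```text
(no output)
```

View pics/s8c.png

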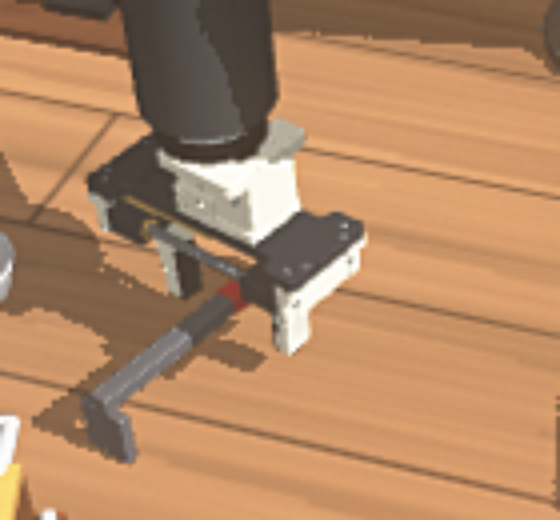

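The fingers straddle the arm at the red mark. I shift 1.5 mm along the arm, then close with 45 N.

apply_moves(moves=[[0.008, 0, 0, 0, 0, 0], [0.008, 0, 0, 0, 0, 0], [0.008, 0, 0, 0, 0, 0], [0.008, 0, 0, 0, 0, 0], [0.008, 0, 0, 0, 0, 0], [0.008, 0, 0, 0, 0, 0], [0.008, 0, 0, 0, 0, 0], [0.008, 0, 0, 0, 0, 0], [0.008, 0, 0, 0, 0, 0], [0.008, 0, 0, 0, 0, 0], [0.008, 0, 0, 0, 0, 0]], hand=1, grip_force=45)

```text
time_s: 15.65
tcp_pos: [0.5049, -0.2114, 0.0296]
eef_rot: [180.0, 0.3, -18.6]
contact_force: [-0.7, -1.6, 0.6]
gripper_width: 0.0153
```

apply_moves(moves=[[0, 0, -0.03, 0, 0, 0], [0, 0, -0.1, 0, 0, 0], [0, 0, -0.2, 0, 0, 0], [0, 0, -0.35, 0, 0, 0], [0, 0, -0.5, 0, 0, 0], [0, 0, -0.65, 0, 0, 0], [0, 0, -0.75, 0, 0, 0], [0, 0, -0.75, 0, 0, 0]])

```text
time_s: 16.65
tcp_pos: [0.5064, -0.2115, 0.1817]
eef_rot: [-180.0, 0.1, -18.6]
contact_force: [-0.1, -0.3, -6.8]
gripper_width: 0.0154
```

```bash
python3 snap.py 9 scene wrist
python3 - <<'E'
from h import *
p=load("scene9")[0]
cv2.imwrite("pics/s9c.png",cv2.resize(p[90:240,170:310],None,fx=4,fy=4))
from plan import *
s,p0,R0=cur();print(s)
E
```

```text
{'time_s': 16.75, 'joints': array([ -2.25002649,  10.88349001, -19.15794157,  -0.09500017,
       -60.25071792,  73.6434574 ]), 'qd': array([ 0.07184293,  1.07879237, -0.75097875, -0.17874692,  0.08452926,
        0.01273168]), 'joint_torque': array([ 3.32288712e-02, -4.73842442e+01,  3.06911981e+01,  7.70543307e+00,
        9.97886318e-02, -1.76454137e-04]), 'tcp_pos': array([ 0.50492052, -0.21124171,  0.17917786]), 'eef_rot': array([179.99662726,   0.30351764, -18.65392794]), 'contact_force': array([-0.52549422,  0.0200229 , -7.45404559]), 'moment': array([ 0.02404995,  0.05488268, -0.02150104]), 'gripper_width': 0.015253777536614638}
```

View pics/s9c.png

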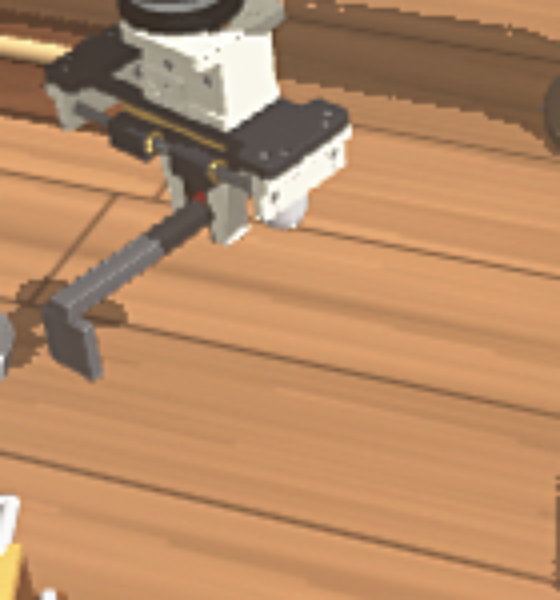

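View pics/wrist9.png

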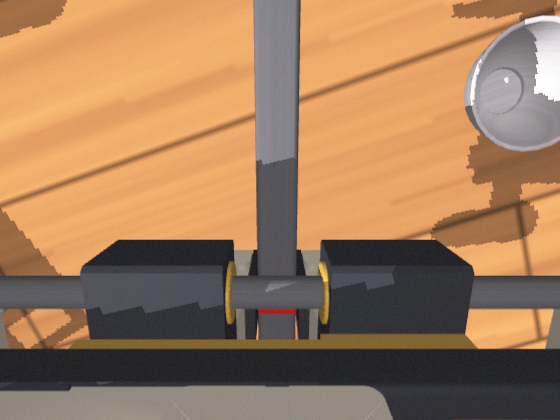

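Held cleanly: 7.4 N load, almost no moment, level. Now I measure the ring hole with the plate shut.

Run:
```python
from h import *
from plan import *
H=[]
for nm in("top8","scene8","top7"):
  p,d,T,K=load(nm);c=proj([.537,.1835,.079],T,K)[0].round().astype(int)
  x0,y0=c-24;crop=cv2.resize(p[y0:y0+48,x0:x0+48],None,fx=8,fy=8,interpolation=cv2.INTER_CUBIC)
  hsv=cv2.cvtColor(crop,cv2.COLOR_BGR2HSV);br=((hsv[...,0]>15)&(hsv[...,0]<35)&(hsv[...,1]>110)&(hsv[...,2]>110)).astype(np.uint8)
  cs,h=cv2.findContours(br,cv2.RETR_CCOMP,cv2.CHAIN_APPROX_NONE)
  holes=[q for q,k in zip(cs,h[0]) if k[3]>=0 and cv2.contourArea(q)>2000]
  for q in holes:
    pts=q[:,0].astype(float); W=ray((pts[:,0]+.5)/8-.5+x0,(pts[:,1]+.5)/8-.5+y0,T,K,.079)
    A=np.c_[2*W[:,:2],np.ones(len(W))];s=np.linalg.lstsq(A,(W[:,:2]**2).sum(1),rcond=None)[0]
    print(nm,s[:2],"r",np.sqrt(s[2]+s[:2]@s[:2]))
  cv2.imwrite(f"pics/hole_{nm}.png",crop)
s,p0,R0=cur();H=np.array([.537,.1835]);a=np.radians(-18.65)
t=H+.0672*np.array([np.cos(a),np.sin(a)]);print(t)
print(rel(np.r_[t,.1586+.03],down(-18.65)), rel(np.r_[t,.1586],down(-18.65)))
```

```text
top8 [0.53746987 0.18320191] r 0.024632988914691154
scene8 [0.5418002  0.18422023] r 0.021884861685259913
top7 [0.53745909 0.18319956] r 0.0246239609624681
[0.60067131 0.16201036]
[-0.144 -1.921 -0.046  0.     0.003 -0.   ] [-0.143 -1.921  0.104  0.     0.003 -0.   ]
```

View pics/hole_top8.png

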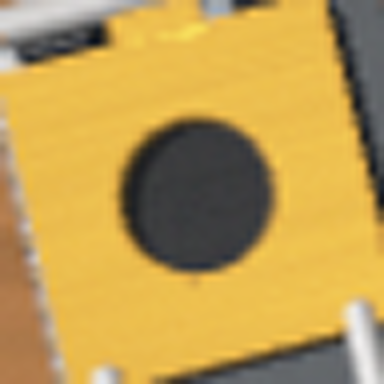

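The hole is at (0.5375, 0.183), with a clean circle fit of radius 24.6 mm. I go over by pure translation (yaw kept).

apply_moves(moves=[[0, -0.06, -0.05, 0, 0, 0], [0, -0.18, -0.1, 0, 0, 0], [-0.02, -0.34, -0.1, 0, 0, 0], [-0.04, -0.5, -0.1, 0, 0, 0], [-0.05, -0.66, -0.1, 0, 0, 0], [-0.06, -0.8, -0.1, 0, 0, 0], [-0.07, -0.92, -0.1, 0, 0, 0], [-0.07, -0.96, -0.1, 0, 0, 0]])

```text
time_s: 17.75
tcp_pos: [0.5532, -0.0232, 0.1987]
eef_rot: [180.0, 0.4, -18.6]
contact_force: [0.4, -0.6, -7.0]
gripper_width: 0.0155
```

apply_moves(moves=[[0, -0.06, 0, 0, 0, 0], [-0.01, -0.18, 0, 0, 0, 0], [-0.03, -0.34, 0, 0, 0, 0], [-0.04, -0.5, 0, 0, 0, 0], [-0.05, -0.66, 0, 0, 0, 0], [-0.06, -0.8, 0, 0, 0, 0], [-0.07, -0.91, 0, 0, 0, 0], [-0.07, -0.95, 0, 0, 0, 0], [-0.07, -0.95, 0, 0, 0, 0]])

```text
time_s: 18.88
tcp_pos: [0.6003, 0.1616, 0.1985]
eef_rot: [179.9, 0.4, -18.5]
contact_force: [0.0, 0.1, -7.0]
gripper_width: 0.0157
```

```bash
python3 - <<'E'
from plan import *
s,p0,R0=cur();print(p0,s["eef_rot"],s["contact_force"],s["joints"].round(1))
print(rel([.6010,.1616,.1586],down(-18.65)))
E
python3 snap.py 10 scene top
python3 - <<'E'
from h import *
cv2.imwrite("pics/s10c.png",cv2.resize(load("scene10")[0][100:270,290:450],None,fx=4,fy=4,interpolation=cv2.INTER_CUBIC)[:600])
E
```

```text
[0.60031721 0.16157348 0.19845514] [179.93933629   0.38469421 -18.53752794] [ 0.01804789  0.12131689 -7.04590155] [ 32.9  16.9  -8.3  -0.3 -65.1  38.7]
[ 0.005 -0.001  0.199  0.001  0.004  0.001]
```

View pics/s10c.png

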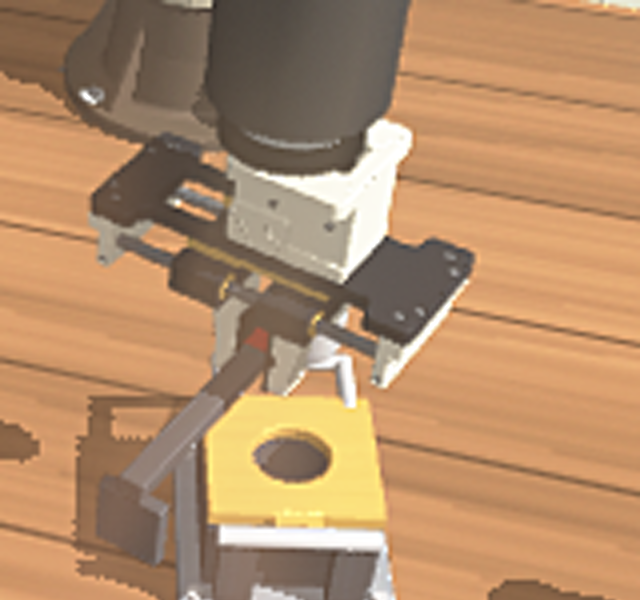

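apply_moves(moves=[[0, 0, 0.03, 0, 0, 0], [0, 0, 0.08, 0, 0.002, 0], [0.003, 0, 0.13, 0, 0.004, 0], [0.005, 0, 0.17, 0, 0.004, 0], [0.005, 0, 0.199, 0, 0.004, 0], [0.005, 0, 0.199, 0, 0.004, 0], [0.005, 0, 0.199, 0, 0.004, 0]])

```text
time_s: 19.85
tcp_pos: [0.6011, 0.1606, 0.1592]
eef_rot: [180.0, -0.0, -18.6]
contact_force: [-0.7, 0.1, -7.4]
gripper_width: 0.0153
```

```bash
python3 snap.py 11 scene top wrist
python3 - <<'E'
from h import *
cv2.imwrite("pics/s11c.png",cv2.resize(load("scene11")[0][140:260,300:430],None,fx=5,fy=5,interpolation=cv2.INTER_CUBIC)[:600])
cv2.imwrite("pics/t11c.png",cv2.resize(load("top11")[0][130:290,150:310],None,fx=3.7,fy=3.7,interpolation=cv2.INTER_CUBIC)[:600])
E
```

```text
(no output)
```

View pics/s11c.png

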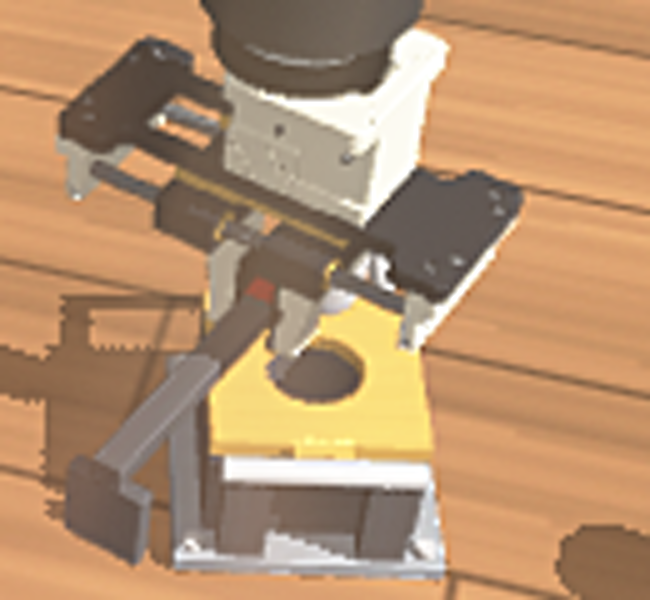

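View pics/t11c.png

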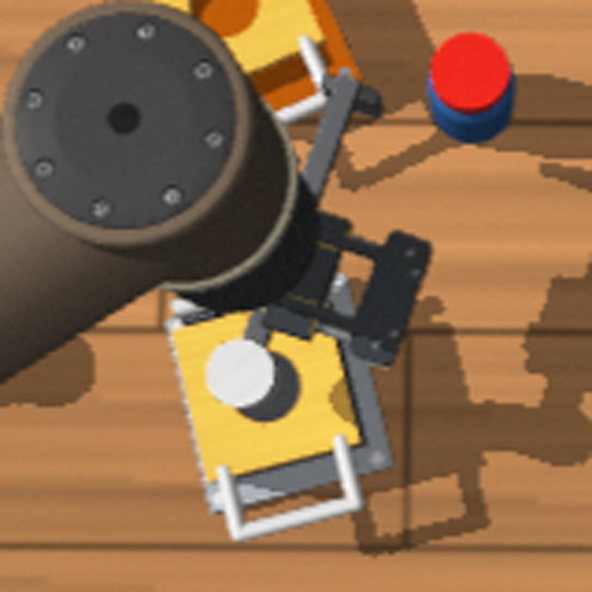

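View pics/wrist11.png

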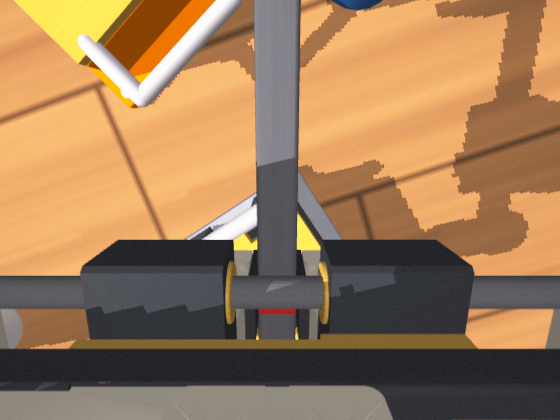

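The top view shows the plunger head (about (214.5,230.7) full-frame) and part of the hole behind it. I check the centring at the head's height, and the level from depth.

Run:
```python
from h import *
from plan import *
p,d,T,K=load("top11");C=cloud(d,T,K)
hs=cv2.cvtColor(p,cv2.COLOR_BGR2HSV)
m=((hs[...,1]<25)&(hs[...,2]>180)).astype(np.uint8);m[:218]=0;m[245:]=0;m[:,:200]=0;m[:,:][:,230:]=0
n,l,st,ce=cv2.connectedComponentsWithStats(m);k=1+np.argmax(st[1:,4]);print(st[k],ce[k])
q=l==k;cz=np.median(C[q][:,2]);print("head z",cz,"->",ray(*ce[k],T,K,.191),ray(*ce[k],T,K,cz))
# arm far part, depth
for u,v in [(240,160),(241,157),(238,165),(236,172),(244,152)]: print((u,v),C[v,u].round(4),p[v,u])
p,d,T,K=load("wrist11");C=cloud(d,T,K)
for v in (10,60,110,150,200,230): print(v,np.median(C[v-3:v+4,268:288].reshape(-1,3),0).round(4))
s,p0,R0=cur();print(p0,s["eef_rot"],s["qd"].round(2),s["gripper_width"],s["contact_force"])
print("foot by robot",p0+R0.apply([-.0672,0,.0296]))
```

```text
[206 222  18  18 252] [214.61904762 230.36111111]
head z 0.19245777500674655 -> [[0.53811876 0.18164122 0.191     ]] [[0.53800469 0.181399   0.19245778]]
(240, 160) [0.7081 0.1253 0.1877] [104 102 100]
(241, 157) [0.7155 0.1231 0.1877] [103 101 101]
(238, 165) [0.6958 0.1299 0.1877] [104 102 101]
(236, 172) [0.6782 0.1342 0.1899] [103 101  99]
(244, 152) [0.7278 0.116  0.1878] [103  99 101]
10 [0.7008 0.1279 0.1864]
60 [0.686  0.1328 0.1862]
110 [0.6702 0.1381 0.1862]
150 [0.6568 0.1425 0.1861]
200 [0.6389 0.1485 0.1861]
230 [0.6276 0.1523 0.1861]
[0.60102705 0.16060671 0.15924529] [ 1.79972608e+02 -7.24712969e-03 -1.85800938e+01] [-0.01  0.03 -0.11  0.06  0.14  0.13] 0.01553913150761122 [ 0.64414904 -0.21358746 -6.64165652]
foot by robot [0.53732861 0.18200404 0.12963679]
```

Centred within about 2 mm, level (arm top at 0.186 m along its length), foot 51 mm above the ring. I let it settle, then hand in.

apply_moves(moves=[[0, 0, 0, 0, 0, 0], [0, 0, 0, 0, 0, 0], [0, 0, 0, 0, 0, 0], [0, 0, 0, 0, 0, 0]])

```text
time_s: 20.5
tcp_pos: [0.601, 0.1606, 0.1592]
eef_rot: [180.0, -0.0, -18.6]
contact_force: [-0.4, 0.1, -6.3]
gripper_width: 0.0154
```

Run:
```python
from plant import status,r
s=status.get_state();print(s["time_s"],s["tcp_pos"],s["qd"].round(2),s["gripper_width"],s["contact_force"])
print(r.close_job())
```

```text
20.5 [0.60100872 0.16060632 0.15922194] [ 0.04  0.03  0.01 -0.02  0.06  0.07] 0.015446902830255634 [-0.37770836  0.05559202 -6.29491793]
the job is handed in; nothing more can be done
None
```

The job is handed in at 20.5 s; no verdict is reported. I gripped the ring plate's bar, swung the plate down about 100° at roughly 0.4 rad/s and released it once it lay shut. Then I picked up the plunger at the red mark and held it over the ring's hole.

**Last checks:**
- **Ring plate:** after release its fitted slope was under 0.004 rad and its face was at 79–80 mm. I did not fit it again at the end; in the final pictures it still lies shut.
- **Plunger:** the head is about 1.6 mm from the hole's centre, and the arm top is level at 0.186 m along its length. The foot is about 51 mm above the ring, and the arm was still.
- **Grip:** the plunger is gripped at 15.4 mm with 45 N, and only its weight (about 6–7 N) loads the wrist.
- **Bystanders:** I never went near the jars or the bowl, but I did not measure their positions at the end.

**Disagreements:** The last downward press on the plate showed no clear upward force, so "shut" rests on the depth fits alone. The scene camera put the hole about 4 mm off, with a poor circle fit (radius 22 mm, not 25), so I used the top camera's fit.

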